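# Find the scrap bin that still has room

### The job

Three of the four identical scrap bins on the repair bench are full, so their covers cannot swing. Press gently with a fingertip on the orange disc of one cover after another until you find the one that gives, then push that cover wide open and leave it open. Do not lean hard on a cover that resists, do not lift, shift or tip the bins, and leave everything else on the bench alone.

Things in the scene. Friction and masses are not known exactly. Their poses are not given: they have to be found in the camera images.
- bin_a: One of four identical loose scrap bins with swing covers: grey box, 124 (its x) x 100 (its y) x 110 mm high, 4 mm walls, about 1.4 kg with contents. Origin: centre of its underside; x points from its front (towards the robot) to its back, z up. The white cover, 104 x 86 x 4 mm, fills the mouth, top flush with the rim. Which bin has room cannot be seen.
- mark_a (a point): Orange disc, 28 mm across, on the long front part of the cover of bin_a, 50 mm in front of the axle: the place to press, straight down. The point is on the cover's top face and moves with it.
- axle_a (a point): Middle of the level axle, along the bin's y, of the cover of bin_a: 14 mm behind the bin's middle, 2 mm below the top of the shut cover, fixed in the bin. The cover's front part (68 mm) swings down into the bin as its rear part (36 mm) rises.
- cover_a (a joint): Angle of the cover of bin_a, rad: 0 shut and level, growing as the front goes down. Starts at 0 to 0.015. A free cover moves under about 3 N at the disc and, without a spring, stays where left. In a full bin it lands on the scrap after about 2 mm, which gives only 1 mm per 6 N; with room, on loose scrap at about 0.75, wide open.
- bin_b: One of four identical loose scrap bins with swing covers: grey box, 124 (its x) x 100 (its y) x 110 mm high, 4 mm walls, about 1.4 kg with contents. Origin: centre of its underside; x points from its front (towards the robot) to its back, z up. The white cover, 104 x 86 x 4 mm, fills the mouth, top flush with the rim. Which bin has room cannot be seen.
- mark_b (a point): Orange disc, 28 mm across, on the long front part of the cover of bin_b, 50 mm in front of the axle: the place to press, straight down. The point is on the cover's top face and moves with it.
- axle_b (a point): Middle of the level axle, along the bin's y, of the cover of bin_b: 14 mm behind the bin's middle, 2 mm below the top of the shut cover, fixed in the bin. The cover's front part (68 mm) swings down into the bin as its rear part (36 mm) rises.
- cover_b (a joint): Angle of the cover of bin_b, rad: 0 shut and level, growing as the front goes down. Starts at 0 to 0.015. A free cover moves under about 3 N at the disc and, without a spring, stays where left. In a full bin it lands on the scrap after about 2 mm, which gives only 1 mm per 6 N; with room, on loose scrap at about 0.75, wide open.
- bin_c: One of four identical loose scrap bins with swing covers: grey box, 124 (its x) x 100 (its y) x 110 mm high, 4 mm walls, about 1.4 kg with contents. Origin: centre of its underside; x points from its front (towards the robot) to its back, z up. The white cover, 104 x 86 x 4 mm, fills the mouth, top flush with the rim. Which bin has room cannot be seen.
- mark_c (a point): Orange disc, 28 mm across, on the long front part of the cover of bin_c, 50 mm in front of the axle: the place to press, straight down. The point is on the cover's top face and moves with it.
- axle_c (a point): Middle of the level axle, along the bin's y, of the cover of bin_c: 14 mm behind the bin's middle, 2 mm below the top of the shut cover, fixed in the bin. The cover's front part (68 mm) swings down into the bin as its rear part (36 mm) rises.
- cover_c (a joint): Angle of the cover of bin_c, rad: 0 shut and level, growing as the front goes down. Starts at 0 to 0.015. A free cover moves under about 3 N at the disc and, without a spring, stays where left. In a full bin it lands on the scrap after about 2 mm, which gives only 1 mm per 6 N; with room, on loose scrap at about 0.75, wide open.
- bin_d: One of four identical loose scrap bins with swing covers: grey box, 124 (its x) x 100 (its y) x 110 mm high, 4 mm walls, about 1.4 kg with contents. Origin: centre of its underside; x points from its front (towards the robot) to its back, z up. The white cover, 104 x 86 x 4 mm, fills the mouth, top flush with the rim. Which bin has room cannot be seen.
- mark_d (a point): Orange disc, 28 mm across, on the long front part of the cover of bin_d, 50 mm in front of the axle: the place to press, straight down. The point is on the cover's top face and moves with it.
- axle_d (a point): Middle of the level axle, along the bin's y, of the cover of bin_d: 14 mm behind the bin's middle, 2 mm below the top of the shut cover, fixed in the bin. The cover's front part (68 mm) swings down into the bin as its rear part (36 mm) rises.
- cover_d (a joint): Angle of the cover of bin_d, rad: 0 shut and level, growing as the front goes down. Starts at 0 to 0.015. A free cover moves under about 3 N at the disc and, without a spring, stays where left. In a full bin it lands on the scrap after about 2 mm, which gives only 1 mm per 6 N; with room, on loose scrap at about 0.75, wide open.
- phone: Black phone, 72 x 150 x 8 mm, lying between the robot and the bins; origin: centre of its underside. Leave alone.
- tape_measure: Yellow and black tape measure, 42 x 70 x 62 mm high, between the robot and the bins; origin: centre of its underside. Leave alone.
- tape_roll: Roll of red tape lying flat, 100 mm across, 18 mm high, between the robot and the bins; origin: centre of its underside. Leave alone.
- glue: Slim blue glue bottle, 22 mm across, 85 mm high, standing in the gap between bin_b and bin_c; origin: centre of its underside. Leave alone.
- screwdriver: Screwdriver with yellow handle, lying behind the bins; origin: underside of the tool. Leave alone.
- parts_tray: Green parts tray, 70 x 100 x 22 mm, behind the bins; origin: centre of its underside. Leave alone.

How it is judged:
By the outcome, as a careful person would: the job done as asked, in the order asked, and still so for the second after the job is handed in, with the robot touching nothing.
It also fails if it takes over 48 s, if anything falls off the work surface, if the arm or the gripper's body presses on something with over 40 N, if the wrist force passes 120 N, or if a joint passes its speed limit or range.

### The arm

A 6-joint arm with a two-finger parallel gripper is mounted at the origin on the work surface. World frame = base frame: x ahead of the robot, y to its left, z up, the work surface at z = 0. Lengths are in mm, angles in degrees, forces in N, time in s.
With the tool pointing down it reaches from about 300 to 850 mm from the base axis. Payload 4.2 kg.
Tool frame: the origin (TCP) lies at the very end of the fingers, on their centre line; the grasp point (between the pads) lies env.grip_point_offset behind it (env.grip_point_offset is the distance from the TCP to the grasp point, in mm); z points along the fingers, y is the direction in which the jaws open and shut (so a half turn about z gives the same grasp; the last joint's range is limited). The gripper opens to 91 mm and grips with 3 to 60 N. Pads are 32 mm wide; open, the fingers measure 118 mm over their backs; the gripper's body (76 mm by 178 mm) begins 60 mm behind the grasp point.
Start: joints at [67.093, 18.312, 89.639, -0, 72.044, -1.146], TCP at [213.177, 534.043, 184.876] pointing down, gripper open.
Joint ranges: [-177.97, 177.97], [-48.28, 115.42], [12.27, 149.76], [-77.06, 257.06], [2.81, 150.46], [-146.56, 146.56]. Speed limits (degrees/s): [147.25, 147.25, 180, 180, 180, 180].

### API

Orientations are given as [roll, pitch, yaw] about the fixed x, y, z axes, in that order (R = Rz(yaw) Ry(pitch) Rx(roll)).
In Python, from workcell import env, grab_frame, camera_params gives the robot as it stands. The module is installed in compiled form; this text tells all that it offers.
- The arm moves only by the shell command python3 -m creep 'ROWS' [OPENING] [FORCE]. ROWS is a JSON object of lists of equal length, an entry for each row: "offset": the shift along the tool's x, y, z in m, a list of three; "rotation": the turn, a rotation vector about the tool's x, y, z in degrees, a list of three. A call has 1 to 5 rows; each row shifts and turns the commanded pose from where the row before left it, along the tool's axes as they then stand; what a row does not reach is not made up. A row lasts 1/8 s, in which the tool goes at most 62.5 mm and 10.7 degrees, less where a joint would pass 70% of its speed; a pose out of reach is approached as far as the arm can. A call is refused whole if a number of a shift passes 0.0625 or a number of a turn 10.7, either way. A call with a gripper value outside its range is refused whole. OPENING is the closure, from 0 (fully open) to 1 (shut), set as the call begins (- or left out, the last holds). The fingers move at their own pace and stop on an object; FORCE is the grip in N (left out, the last holds). Time passes only in rows, so rows that do not move let the fingers close. It gives the time, the measured TCP pose, the force and the opening at its end, in the units of the state.
- env.state(): the state, without advancing time (a new reading comes with each control period).
- grab_frame(name): name is "scene" or "top" or "wrist"; returns the picture (384x512x3 uint8, red, green, blue); there is no depth.
- camera_params(name): a dict with "mtx" (3x3 intrinsics, pixels), "k1" (the pictures are not rectified: a ray, as slopes to the right and down, at radius r is drawn at 1 + k1 r^2 times it, then the intrinsics apply), "R" (3x3) and "t" (3): a world point X has camera coordinates R X + t. Camera axes: x right, y down, z forward; pixel columns grow to the right and rows downward; lengths in mm; the calibration is good to about 2 mm. A picture is of the moment at which its call begins: read the wrist's pose just before it. camera_params takes no time and is no camera call; for the wrist camera it gives the pose at the moment of the call.
- env.job_done(): hands the job in, once; it reports no verdict.
The state is a dict: "time_s": time; "qpos": joint angles; "qvel": joint speeds; "effort": joint torques, N m; "ee_pos": TCP position; "ee_rot": TCP orientation; "force": force on the tool from outside, world axes, zero at the start; "torque": the same for the moment, N m; "gripper_width": finger opening in mm.
Only numpy, scipy, OpenCV 4.12 (cv2) and the standard library are available. Lean on these libraries where they do the work, as an engineer would, in place of code of your own. Each camera call takes 0.05 s, during which the arm holds its last target.

## Working session

There is one attempt and no reset: what is moved stays moved. The work goes in short steps, Python scripts to look and compute and a shell command to move; the robot and the scene stay as the last step left them, time stands still between calls to the robot, and variables do not carry over. Pictures are saved under pics/ and viewed, and the job is handed in when it is done.

```bash
mkdir -p pics
python3 - <<'E'
from workcell import env, grab_frame, camera_params
import cv2
print(env.state(), env.grip_point_offset)
for n in ("scene","top","wrist"):
    p=camera_params(n); print(n,p)
    cv2.imwrite(f"pics/{n}0.png",grab_frame(n)[:,:,::-1])
E
```

```text
{'time_s': 0.0, 'qpos': array([ 6.70924752e+01,  1.83522665e+01,  8.97092015e+01, -8.91376304e-04,
        7.20449103e+01, -1.14535925e+00]), 'qvel': array([ 0.00749079,  0.12880482, -0.0063888 , -0.0522385 , -0.02693769,
       -0.05579668]), 'effort': array([ 1.11510646e-03, -4.12468529e+01, -2.31974763e+01,  7.26637454e-02,
        4.58001543e-02, -1.46286066e-04]), 'ee_pos': array([212.95339582, 533.47715681, 183.99514386]), 'ee_rot': array([-1.79893626e+02, -1.27910654e-03,  1.58238109e+02]), 'force': array([-0.20567487, -0.10406837,  0.69059735]), 'torque': array([ 0.03826308, -0.00526359,  0.01276191]), 'gripper_width': 91.51423923925812} 18.8
scene {'mtx': array([[433.01344451,   0.        , 251.04231915],
       [  0.        , 433.01344451, 192.23951614],
       [  0.        ,   0.        ,   1.        ]]), 'k1': -0.010865446342100156, 'R': array([[ 0.26828173,  0.96322593,  0.01485673],
       [ 0.64990861, -0.16958846, -0.74084989],
       [-0.71108629,  0.20841201, -0.67150631]]), 't': array([-161.3771766 , -299.58577629, 1448.10567126])}
top {'mtx': array([[434.15366059,   0.        , 252.61664253],
       [  0.        , 434.15366059, 195.20776426],
       [  0.        ,   0.        ,   1.        ]]), 'k1': 0.0007099072783795631, 'R': array([[-0.03071152, -0.99937986,  0.01722491],
       [-0.99726788,  0.0294792 , -0.06773302],
       [ 0.06718324, -0.01925803, -0.99755478]]), 't': array([   3.68932662,  571.04564159, 1173.09342085])}
wrist {'mtx': array([[343.43844243,   0.        , 260.80125045],
       [  0.        , 343.43844243, 190.02209019],
       [  0.        ,   0.        ,   1.        ]]), 'k1': -0.07990497542886257, 'R': array([[ 0.37111139,  0.92858681, -0.00169518],
       [ 0.8992637 , -0.35893601,  0.24997947],
       [ 0.23151918, -0.09429464, -0.96824965]]), 't': array([-575.1782012 ,  -27.6085541 ,  390.00652568])}
```

View pics/top0.png

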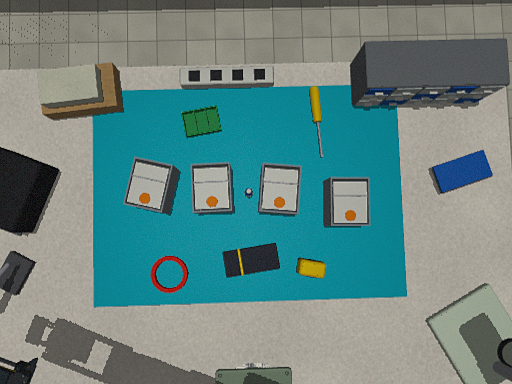

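View pics/scene0.png

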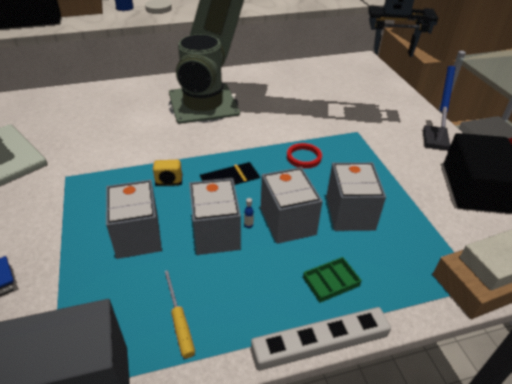

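View pics/wrist0.png

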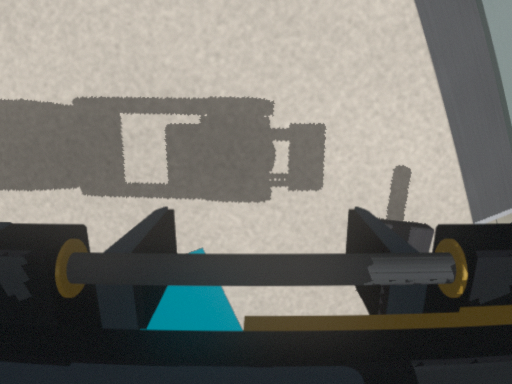

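The top view shows four bins with discs near (145,198), (212,202), (279,203) and (350,215), with the glue between the middle two. The scene view shows the same bins from behind. Next I'll triangulate the discs.

```bash
cat > h.py <<'E'
import numpy as np, cv2
from workcell import env, grab_frame, camera_params
def ray(p,uv):
    K=p["mtx"];d=(np.array(uv)-K[:2,2])/np.array([K[0,0],K[1,1]])
    s=d.copy()
    for _ in range(20): s=d/(1+p["k1"]*(s@s))
    r=p["R"].T@np.array([s[0],s[1],1]); c=-p["R"].T@p["t"]
    return c,r
def onplane(p,uv,z):
    c,r=ray(p,uv); return c+r*(z-c[2])/r[2]
def blobs(img,lo,hi,amin=25):
    h=cv2.cvtColor(img,cv2.COLOR_RGB2HSV); m=cv2.inRange(h,lo,hi)
    n,l,s,c=cv2.connectedComponentsWithStats(m)
    return [(c[i],s[i,4]) for i in range(1,n) if s[i,4]>=amin]
E
python3 - <<'E'
from h import *
for n in("top","scene"):
    im=cv2.imread(f"pics/{n}0.png")[:,:,::-1].copy(); p=camera_params(n)
    for c,a in blobs(im,(5,150,120),(18,255,255)): print(n,c.round(1),a,onplane(p,c,110).round(1))
    if n=="top":
        h=cv2.cvtColor(im,cv2.COLOR_RGB2HSV); m=cv2.inRange(h,(0,0,190),(180,45,255)); 
        m=cv2.morphologyEx(m,cv2.MORPH_CLOSE,np.ones((5,5)))
        m[:140]=0;m[240:]=0;m[:,:100]=0;m[:,400:]=0
        for ct in cv2.findContours(m,0,2)[0]:
            if cv2.contourArea(ct)<500: continue
            q=cv2.boxPoints(cv2.minAreaRect(ct)); P=np.array([onplane(p,x,110)[:2] for x in q])
            print("cover",P.mean(0).round(1),P.round(0).tolist())
E
```

```text
top [144.4 197.7] 87 [566.6 261.7 110. ]
top [211.6 201. ] 83 [553.2  92.5 110. ]
top [279.  201.9] 88 [545.9 -78.1 110. ]
top [350.  214.9] 86 [ 507.3 -257.5  110. ]
scene [354.4 169. ] 41 [569.8 260.9 110. ]
scene [285.2 177.2] 45 [557.1  92.4 110. ]
scene [211.8 187.3] 53 [549.  -78.2 110. ]
scene [128.9 189.9] 57 [ 511.4 -257.1  110. ]
```

```bash
python3 -m creep '{"offset":[[0,0,0],[0,0,0],[0,0,0]],"rotation":[[0,0,-7.3],[0,0,-7.3],[0,0,-7.2]]}' 1 20
```

```text
time_s: 0.52
ee_pos: [213.1, 533.8, 184.5]
ee_rot: [-180.0, -0.0, -179.7]
force: [-1.0, 0.3, 0.2]
gripper_width: 63.8
```

```bash
python3 -m creep '{"offset":[[-0.044,-0.034,0],[-0.044,-0.034,0],[-0.044,-0.034,0],[-0.044,-0.034,0]],"rotation":[[0,0,0],[0,0,0],[0,0,0],[0,0,0]]}'; python3 -m creep '{"offset":[[-0.044,-0.034,0],[-0.044,-0.034,0],[-0.044,-0.034,0],[-0.044,-0.034,0],[0,0,0]],"rotation":[[0,0,0],[0,0,0],[0,0,0],[0,0,0],[0,0,0]]}'
```

```text
time_s: 1.02
ee_pos: [390.4, 396.9, 184.6]
ee_rot: [-180.0, -0.0, -179.9]
force: [0.2, 0.2, -0.0]
gripper_width: 24.3
time_s: 1.65
ee_pos: [567.8, 259.6, 183.9]
ee_rot: [-179.9, -0.0, 179.8]
force: [-0.6, -0.7, -0.1]
gripper_width: 0.6
```

Over disc A. I'll descend to z≈125 and take a picture.

```bash
python3 -m creep '{"offset":[[0,0,0.03],[0,0,0.028],[0,0,0]],"rotation":[[0,0,0],[0,0,0],[0,0,0]]}'
python3 - <<'E'
from h import *
im=grab_frame("wrist")[:,:,::-1]; sc=grab_frame("scene")[:,:,::-1]; 
cv2.imwrite("pics/w1.png",im); cv2.imwrite("pics/s1.png",cv2.resize(sc[130:290,200:420],None,fx=3,fy=3))
E
```

```text
time_s: 2.02
ee_pos: [562.8, 262.2, 124.5]
ee_rot: [-179.9, -0.3, -179.9]
force: [0.1, 0.3, 1.1]
gripper_width: 0.8
```

View pics/w1.png

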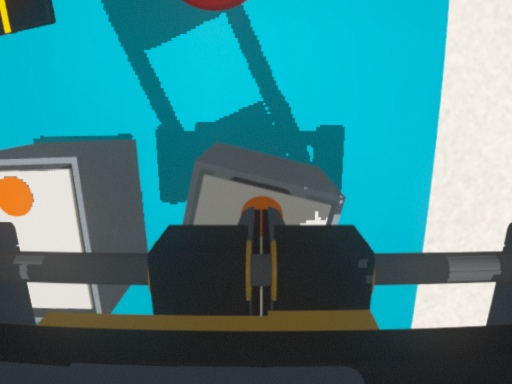

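View pics/s1.png

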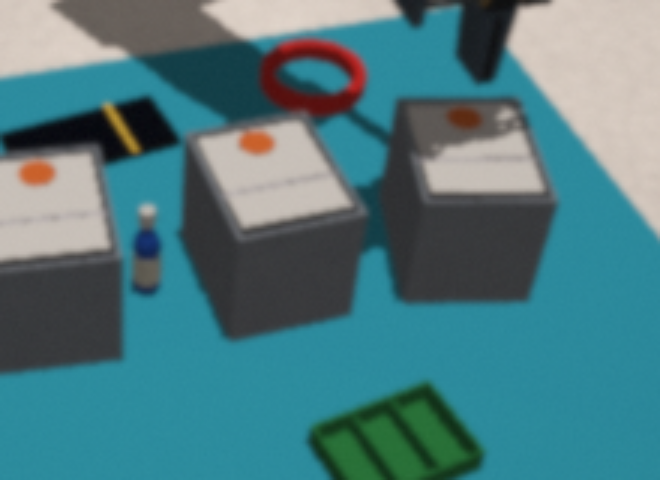

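The wrist view shows the closed tip at about (262,212) over the partly hidden disc A at (262,205). In the scene view the tip is just above the shaded disc.

Run:
```python
from h import *
s=env.state();print(s["ee_pos"],s["time_s"],s["force"])
p=camera_params("wrist");im=cv2.imread("pics/w1.png")[:,:,::-1].copy()
for c,a in blobs(im,(5,180,200),(18,255,255)): print(c,a,onplane(p,c,110).round(1))
h=cv2.cvtColor(im,cv2.COLOR_RGB2HSV);m=cv2.inRange(h,(3,150,90),(18,255,255));ys,xs=np.where(m[190:240,230:300]);print(xs.min()+230,xs.max()+230,ys.min()+190)
print(onplane(p,(262,ys.min()+190),110))
```

```text
[565.20875064 262.99837253 127.55473105] 2.125 [ 0.14783063 -0.42462208  0.00782435]
[ 14.46871897 196.28897716] 1007 [555.7  94.9 110. ]
242 281 197
[555.81787025 264.79453933 110.        ]
```

```bash
python3 -m creep '{"offset":[[-0.004,0,0.012],[0,0,0]],"rotation":[[0,0,0],[0,0,0]]}'; python3 -m creep '{"offset":[[0,0,0.003],[0,0,0],[0,0,0]],"rotation":[[0,0,0],[0,0,0],[0,0,0]]}'
```

```text
time_s: 2.38
ee_pos: [569.2, 262.3, 114.4]
ee_rot: [-180.0, -0.0, -180.0]
force: [-0.1, 0.5, -0.1]
gripper_width: 0.5
time_s: 2.75
ee_pos: [569.4, 262.3, 112.0]
ee_rot: [180.0, 0.0, -180.0]
force: [-0.3, 0.9, 0.1]
gripper_width: 0.5
```

```bash
python3 -m creep '{"offset":[[0,0,0.002],[0,0,0],[0,0,0]],"rotation":[[0,0,0],[0,0,0],[0,0,0]]}'; python3 -m creep '{"offset":[[0,0,0.0015],[0,0,0],[0,0,0]],"rotation":[[0,0,0],[0,0,0],[0,0,0]]}'
```

```text
time_s: 3.12
ee_pos: [569.4, 262.3, 109.9]
ee_rot: [180.0, 0.0, -180.0]
force: [-0.0, 0.4, 0.4]
gripper_width: 0.2
time_s: 3.5
ee_pos: [569.4, 262.3, 108.3]
ee_rot: [180.0, 0.0, -180.0]
force: [-0.4, 0.5, 0.1]
gripper_width: 0.5
```

```bash
python3 -m creep '{"offset":[[0,0,0.001],[0,0,0],[0,0,0]],"rotation":[[0,0,0],[0,0,0],[0,0,0]]}'
```

```text
time_s: 3.88
ee_pos: [569.4, 262.3, 107.3]
ee_rot: [180.0, 0.0, -180.0]
force: [0.5, 0.2, 0.0]
gripper_width: 0.5
```

```bash
python3 -m creep '{"offset":[[0,0,0.001],[0,0,0],[0,0,0]],"rotation":[[0,0,0],[0,0,0],[0,0,0]]}'
```

```text
time_s: 4.25
ee_pos: [569.4, 262.3, 106.4]
ee_rot: [180.0, 0.0, -180.0]
force: [-0.0, -0.6, 0.3]
gripper_width: 0.0
```

```bash
python3 -m creep '{"offset":[[0,0,0.001],[0,0,0],[0,0,0]],"rotation":[[0,0,0],[0,0,0],[0,0,0]]}'
python3 - <<'E'
from h import *
print(env.state()["force"],env.state()["ee_pos"])
im=grab_frame("wrist")[:,:,::-1]; sc=grab_frame("scene")[:,:,::-1]; 
cv2.imwrite("pics/w2.png",im[120:250,150:380].repeat(3,0).repeat(3,1)); cv2.imwrite("pics/s2.png",cv2.resize(sc[130:240,300:420],None,fx=5,fy=5))
E
```

```text
time_s: 4.62
ee_pos: [569.4, 262.3, 105.4]
ee_rot: [180.0, 0.0, -180.0]
force: [-0.3, 0.4, 0.5]
gripper_width: 0.2
[-0.29156378  0.43090923  0.46742456] [569.35139701 262.30825271 105.35474419]
```

View pics/s2.png

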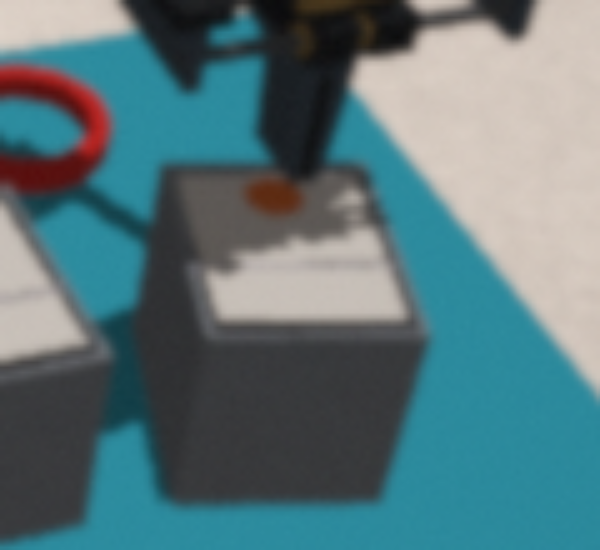

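View pics/w2.png

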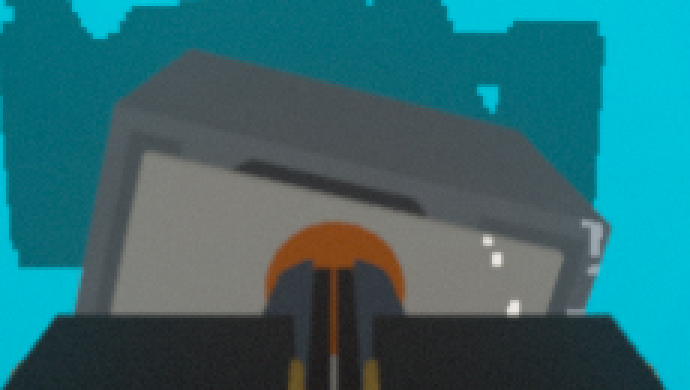

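The scene picture shows disc A still fully visible, with the tip up and to its right, so the tip isn't touching yet. I'll check this against the projected TCP.

Run:
```python
from h import *
def proj(p,X):
    x=p["R"]@np.array(X)+p["t"]; s=x[:2]/x[2]; s=s*(1+p["k1"]*(s@s)); return p["mtx"][:2,:2]@s+p["mtx"][:2,2]
p=camera_params("scene")
print("tcp",proj(p,[569.4,262.3,105.4]),"if z115",proj(p,[569.4,262.3,115.4]),"z120",proj(p,[569,262,120]))
w=camera_params("wrist"); print("wrist tcp",proj(w,[569.4,262.3,105.4]), env.state()["qpos"])
sc=grab_frame("scene")
for c,a in blobs(sc,(5,150,80),(18,255,255),15): print(c,a,onplane(p,c,110).round(1))
t=grab_frame("top")[:,:,::-1]; cv2.imwrite("pics/t2.png",cv2.resize(t[130:250,90:240],None,fx=4,fy=4))
```

```text
tcp [354.51797521 170.29057915] if z115 [355.26006949 167.00474741] z120 [355.41355191 165.39561297]
wrist tcp [259.19464725 219.46884975] [ 2.36829446e+01  2.61405881e+01  8.92248005e+01  2.26989382e-03
  6.46274987e+01 -6.63601708e+01]
[354.56097561 168.95121951] 41 [569.8 261.3 110. ]
[285.22222222 177.17777778] 45 [557.1  92.4 110. ]
[211.77358491 187.32075472] 53 [549.  -78.2 110. ]
[128.98214286 189.94642857] 56 [ 511.5 -256.9  110. ]
```

View pics/t2.png

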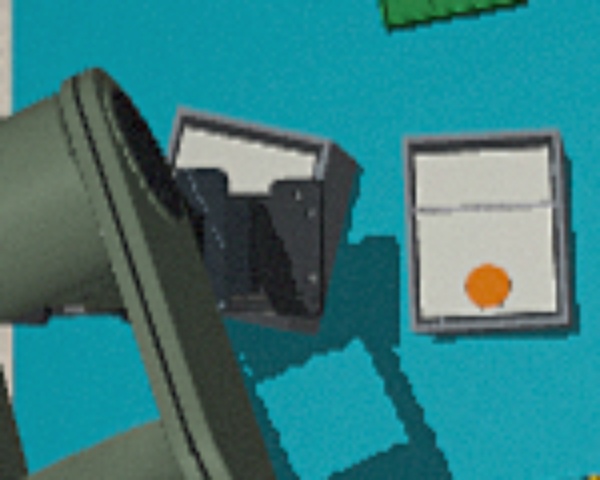

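Run:
```python
from h import *
a=grab_frame("scene")[120:200,310:410,::-1]; b=grab_frame("wrist")[150:270,180:340,::-1]
g=lambda i:(255*(i/255.)**.45).astype(np.uint8)
a=cv2.resize(g(a),(750,600),interpolation=2);b=cv2.resize(g(b),(800,600),interpolation=2)
cv2.imwrite("pics/a3.png",a);cv2.imwrite("pics/b3.png",b)
```

```text
(no output)
```

View pics/a3.png

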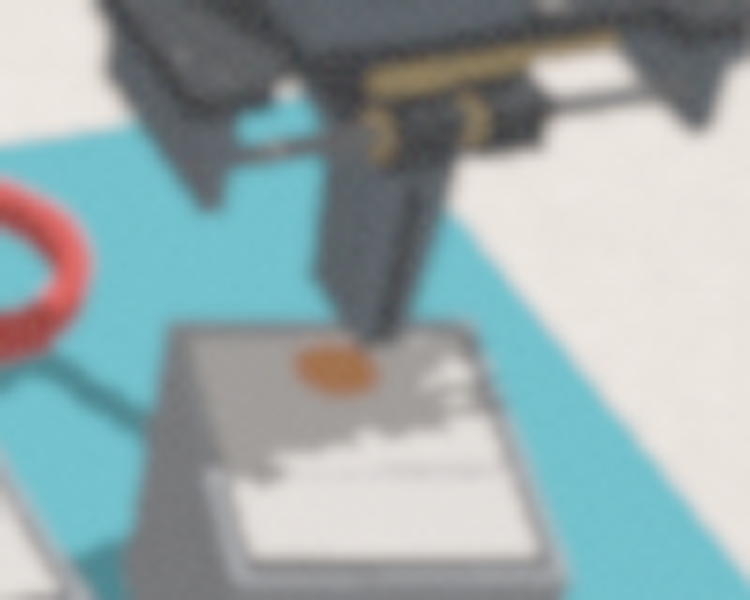

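View pics/b3.png

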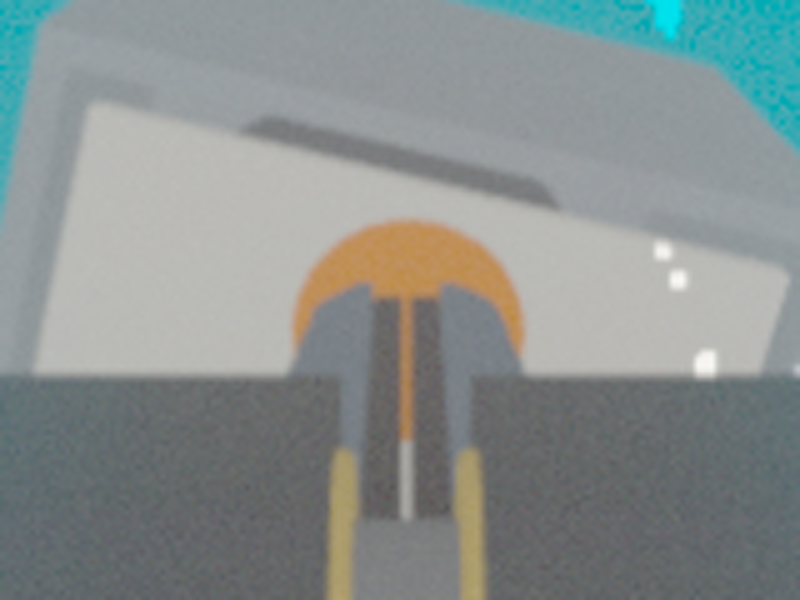

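Run:
```python
from h import *
w=camera_params("wrist"); s=env.state(); print(s["ee_pos"],s["ee_rot"],s["force"],s["gripper_width"],s["time_s"])
print("cam c",-w["R"].T@w["t"],w["R"])
for uv in[(261.6,216),(261,209),(261,194),(261,238)]: print(uv,onplane(w,uv,110))
for n in("scene","top"):
    p=camera_params(n);print(n,-p["R"].T@p["t"])
```

```text
[569.3671164  262.28087558 105.37722732] [ 1.79995802e+02  1.34969039e-03 -1.79960778e+02] [ 1.09516522 -0.97889933  0.86398768] 0.6655342964769566 4.925
cam c [499.22273712 263.18925478 304.81462735] [[-2.70852120e-04  9.99999892e-01  3.78288459e-04]
 [ 9.68221098e-01  1.67636424e-04  2.50095736e-01]
 [ 2.50095646e-01  4.34005828e-04 -9.68221039e-01]]
(261.6, 216) [565.58396486 263.75843395 110.        ]
(261, 209) [561.19678018 263.39789266 110.        ]
(261, 194) [551.9584334  263.39402576 110.        ]
(261, 238) [579.71113007 263.40574736 110.        ]
scene [1267.72601433 -197.16622232  752.86154038]
top [ 490.7865654     9.44454544 1208.84004638]
```

```bash
python3 -m creep '{"offset":[[0,0,0.002],[0,0,0]],"rotation":[[0,0,0],[0,0,0]]}'
python3 - <<'E'
from h import *
a=grab_frame("scene")[120:200,310:410,::-1]
a=cv2.resize((255*(a/255.)**.45).astype(np.uint8),(750,600),interpolation=2)
cv2.imwrite("pics/a4.png",a)
p=camera_params("scene");h=cv2.cvtColor(grab_frame("scene"),cv2.COLOR_RGB2GRAY)
print(h[150:176,352:366])
E
```

```text
time_s: 5.18
ee_pos: [569.2, 262.2, 103.1]
ee_rot: [-180.0, -0.0, -180.0]
force: [-1.1, -0.2, -0.4]
gripper_width: 0.4
[[54 36 29 30 30 30 32 32 30 31 30 20 20 23]
 [52 33 31 30 30 30 31 30 32 33 26 20 19 26]
 [47 34 30 30 30 31 31 32 32 30 26 20 21 26]
 [46 32 31 29 29 31 31 31 33 31 23 22 23 30]
 [43 32 30 31 31 31 32 32 32 26 22 20 24 32]
 [40 32 31 30 30 31 30 33 33 27 21 20 24 36]
 [40 32 30 29 32 30 32 31 28 25 23 20 28 41]
 [43 31 30 29 29 32 34 33 30 23 17 21 31 47]
 [53 37 31 30 30 30 30 32 30 21 19 24 35 56]
 [68 45 32 30 32 32 32 32 29 20 19 26 40 62]
 [81 55 36 32 31 30 31 32 26 21 22 29 44 71]
 [84 63 44 32 31 31 30 30 25 18 24 31 49 71]
 [79 66 47 36 30 32 32 29 24 19 22 34 50 67]
 [68 63 54 43 34 31 32 27 21 20 25 38 50 63]
 [73 70 64 55 44 35 30 26 22 22 32 47 63 76]
 [75 74 69 63 50 39 33 30 30 31 43 60 78 90]
 [68 66 65 60 54 46 42 42 48 52 62 74 85 92]
 [58 57 59 56 54 52 51 57 67 73 79 84 88 89]
 [55 56 55 54 56 54 56 63 74 83 86 87 89 89]
 [57 53 55 54 56 54 57 62 74 83 88 90 90 93]
 [58 56 56 56 56 56 58 63 75 83 88 88 90 96]
 [64 59 59 59 60 61 64 70 78 86 88 87 90 98]
 [76 71 70 68 68 70 75 78 82 87 88 88 90 92]
 [84 81 79 80 80 82 84 85 88 89 88 89 90 90]
 [88 87 87 86 87 88 89 87 87 89 88 88 89 89]
 [91 88 88 90 89 90 91 91 90 89 90 89 90 91]]
```

```bash
python3 -m creep '{"offset":[[0,0,0.002],[0,0,0]],"rotation":[[0,0,0],[0,0,0]]}';python3 -m creep '{"offset":[[0,0,0.002],[0,0,0]],"rotation":[[0,0,0],[0,0,0]]}'
```

```text
time_s: 5.52
ee_pos: [569.2, 262.2, 101.2]
ee_rot: [-180.0, -0.0, -180.0]
force: [0.2, 0.7, 0.1]
gripper_width: 0.2
time_s: 5.78
ee_pos: [569.2, 262.2, 99.1]
ee_rot: [-180.0, -0.0, -180.0]
force: [0.7, 0.0, -0.1]
gripper_width: 0.7
```

```bash
python3 -m creep '{"offset":[[0,0,0.002],[0,0,0]],"rotation":[[0,0,0],[0,0,0]]}';python3 - <<'E'
from h import *
a=grab_frame("scene")[120:200,310:410,::-1]
a=cv2.resize((255*(a/255.)**.45).astype(np.uint8),(750,600),interpolation=2)
cv2.imwrite("pics/a5.png",a)
b=grab_frame("wrist")[150:270,180:340,::-1]
cv2.imwrite("pics/b5.png",cv2.resize((255*(b/255.)**.45).astype(np.uint8),(800,600),interpolation=2))
E
```

```text
time_s: 6.02
ee_pos: [569.2, 262.2, 97.1]
ee_rot: [-180.0, -0.0, -180.0]
force: [-0.7, -0.3, -0.2]
gripper_width: 0.4
```

View pics/a5.png

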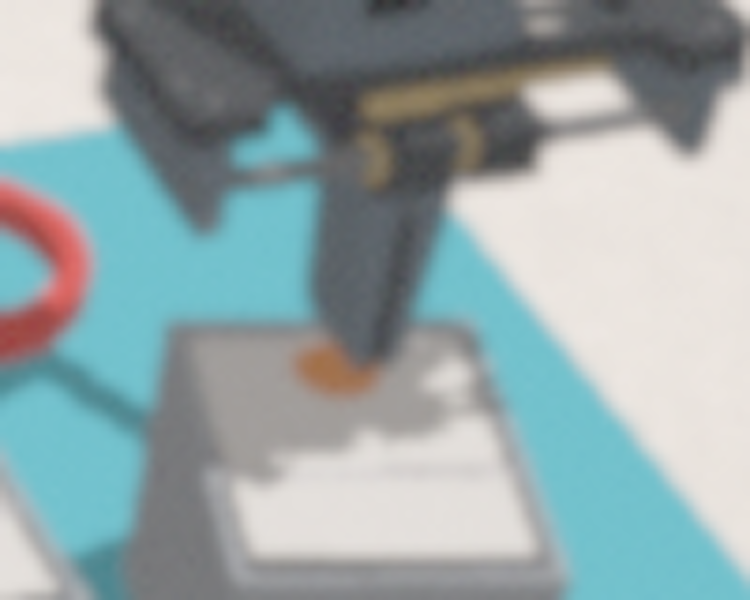

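View pics/b5.png

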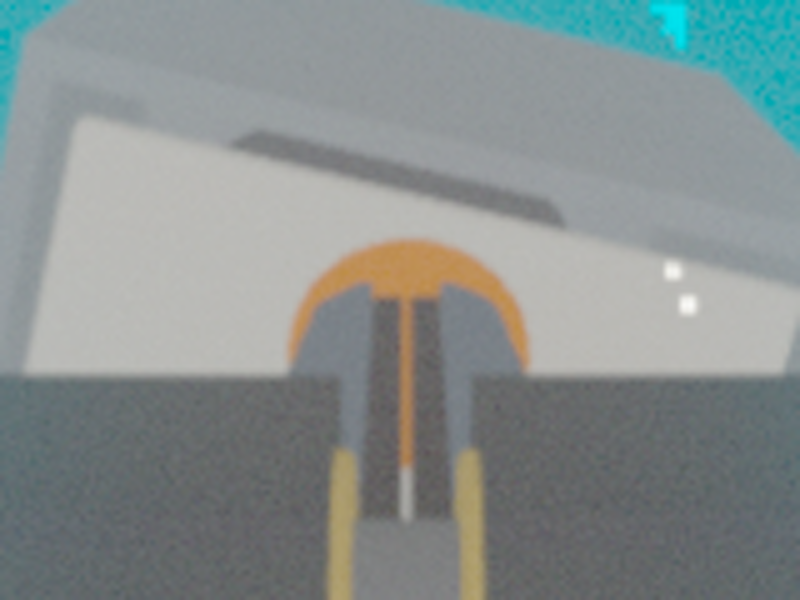

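The tip is nearing disc A but is still a few mm high, and looks about 4 mm too far in +y. I'll correct that and continue down, watching the force.

```bash
python3 -m creep '{"offset":[[0.001,-0.003,0.002],[0,0,0.002],[0,0,0]],"rotation":[[0,0,0],[0,0,0],[0,0,0]]}'
```

```text
time_s: 6.5
ee_pos: [568.2, 259.2, 93.1]
ee_rot: [-180.0, -0.0, -180.0]
force: [0.6, 0.0, -0.1]
gripper_width: 0.7
```

```bash
python3 -m creep '{"offset":[[0,0,0.002],[0,0,0]],"rotation":[[0,0,0],[0,0,0]]}'
```

```text
time_s: 6.75
ee_pos: [568.3, 259.3, 91.2]
ee_rot: [-180.0, -0.0, -180.0]
force: [-0.7, 1.1, 0.1]
gripper_width: 0.6
```

```bash
python3 -m creep '{"offset":[[0,0,0.002],[0,0,0]],"rotation":[[0,0,0],[0,0,0]]}'
```

```text
time_s: 7.0
ee_pos: [568.2, 259.3, 89.2]
ee_rot: [-180.0, -0.0, -180.0]
force: [-0.5, -0.6, -0.5]
gripper_width: 0.6
```

```bash
python3 -m creep '{"offset":[[0,0,0.0015],[0,0,0]],"rotation":[[0,0,0],[0,0,0]]}'
```

```text
time_s: 7.25
ee_pos: [568.3, 259.3, 87.7]
ee_rot: [-180.0, -0.0, -180.0]
force: [0.7, -0.7, -1.1]
gripper_width: 0.4
```

```bash
cat > look.py <<'E'
import sys
from h import *
n,x0,y0=sys.argv[1],int(sys.argv[2]),int(sys.argv[3])
g=lambda i:(255*(i/255.)**.45).astype(np.uint8)
a=grab_frame("scene")[y0:y0+80,x0:x0+100,::-1];b=grab_frame("wrist")[150:270,180:340,::-1]
a=cv2.resize(g(a),(400,320),interpolation=2);b=cv2.resize(g(b),(400,300),interpolation=2)
b=cv2.copyMakeBorder(b,0,20,0,0,0)
cv2.imwrite(f"pics/{n}.png",np.hstack([a,b]))
s=env.state();print(s["force"].round(1),s["ee_pos"].round(1))
E
python3 look.py c1 310 120
```

```text
[ 0.9 -0.   0.4] [568.4 259.3  87.9]
```

View pics/c1.png

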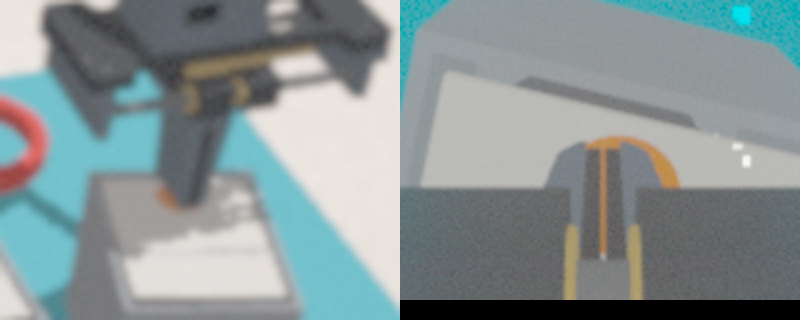

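Both views put the tip about 7 mm above the cover, so I'll keep going down.

```bash
python3 -m creep '{"offset":[[0,0,0.002],[0,0,0.001],[0,0,0]],"rotation":[[0,0,0],[0,0,0],[0,0,0]]}'
```

```text
time_s: 7.72
ee_pos: [568.3, 259.3, 84.7]
ee_rot: [-180.0, -0.0, -180.0]
force: [-0.1, -0.7, 0.6]
gripper_width: 0.3
```

```bash
python3 -m creep '{"offset":[[0,0,0.0015],[0,0,0]],"rotation":[[0,0,0],[0,0,0]]}'
```

```text
time_s: 7.98
ee_pos: [568.3, 259.3, 83.2]
ee_rot: [-180.0, -0.0, -180.0]
force: [-0.4, 0.0, -0.5]
gripper_width: 0.8
```

```bash
python3 -m creep '{"offset":[[0,0,0.0015],[0,0,0]],"rotation":[[0,0,0],[0,0,0]]}'
```

```text
time_s: 8.22
ee_pos: [568.3, 259.3, 81.7]
ee_rot: [180.0, -0.0, -180.0]
force: [0.0, 0.5, -0.1]
gripper_width: 0.6
```

```bash
python3 -m creep '{"offset":[[0,0,0.0015],[0,0,0]],"rotation":[[0,0,0],[0,0,0]]}'; python3 look.py c2 310 120
```

```text
time_s: 8.48
ee_pos: [568.5, 259.3, 80.5]
ee_rot: [180.0, 0.0, -180.0]
force: [-0.9, 0.5, 1.9]
gripper_width: 0.1
[-0.1 -0.9  1.7] [568.5 259.4  80.6]
```

View pics/c2.png

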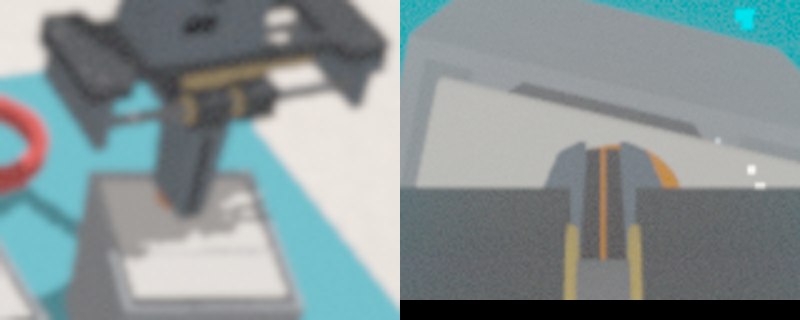

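First contact, about 1.8 N at TCP z≈80.6. When closed, the real tip sits about 29 mm above the reported TCP. I'll press on in 1 mm steps.

```bash
python3 -m creep '{"offset":[[0,0,0.001],[0,0,0]],"rotation":[[0,0,0],[0,0,0]]}'
```

```text
time_s: 8.82
ee_pos: [568.5, 259.4, 79.7]
ee_rot: [180.0, 0.0, -180.0]
force: [-1.4, 0.3, 3.3]
gripper_width: 0.2
```

```bash
python3 -m creep '{"offset":[[0,0,0.001],[0,0,0]],"rotation":[[0,0,0],[0,0,0]]}'
```

```text
time_s: 9.07
ee_pos: [568.5, 259.4, 79.0]
ee_rot: [180.0, 0.0, -180.0]
force: [-1.3, -0.1, 6.6]
gripper_width: 0.4
```

```bash
python3 -m creep '{"offset":[[0,0,0.001],[0,0,0]],"rotation":[[0,0,0],[0,0,0]]}'
```

```text
time_s: 9.32
ee_pos: [568.6, 259.4, 78.7]
ee_rot: [180.0, 0.1, -180.0]
force: [-1.9, -0.8, 9.7]
gripper_width: 0.6
```

Force climbs to about 10 N while the tip stops moving, so A resists. I'll lift off and go to B.

```bash
python3 -m creep '{"offset":[[0,0,-0.034],[0.0045,-0.056,0],[0.0045,-0.056,0],[0.0045,-0.056,0],[0,0,0]],"rotation":[[0,0,0],[0,0,0],[0,0,0],[0,0,0],[0,0,0]]}'; python3 -m creep '{"offset":[[0,0,0.014],[0,0,0.009],[0,0,0]],"rotation":[[0,0,0],[0,0,0],[0,0,0]]}';python3 look.py d1 240 130
```

```text
time_s: 9.95
ee_pos: [554.2, 88.0, 110.9]
ee_rot: [-180.0, -0.1, 179.8]
force: [0.5, 0.1, -0.2]
gripper_width: 0.6
time_s: 10.32
ee_pos: [554.0, 92.3, 86.7]
ee_rot: [-180.0, -0.2, -179.9]
force: [-0.6, -0.2, 0.9]
gripper_width: 0.8
[-1.2 -1.  -0.9] [555.   92.1  88. ]
```

View pics/d1.png

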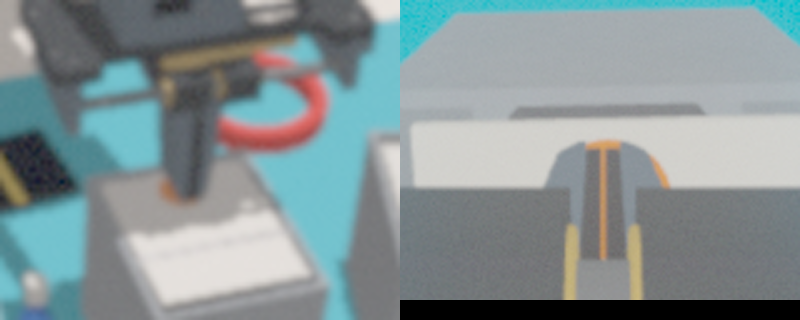

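The tip is centred over disc B, a few mm above it.

```bash
python3 -m creep '{"offset":[[0,0,0.0035],[0,0,0.002],[0,0,0]],"rotation":[[0,0,0],[0,0,0],[0,0,0]]}'; python3 -m creep '{"offset":[[0,0,0.001],[0,0,0]],"rotation":[[0,0,0],[0,0,0]]}'
```

```text
time_s: 10.8
ee_pos: [554.9, 91.3, 82.7]
ee_rot: [180.0, -0.0, -180.0]
force: [0.3, -0.1, -0.1]
gripper_width: 0.3
time_s: 11.05
ee_pos: [555.0, 91.2, 81.8]
ee_rot: [180.0, 0.0, -180.0]
force: [0.3, 0.0, 0.8]
gripper_width: 0.2
```

```bash
python3 -m creep '{"offset":[[0,0,0.001],[0,0,0]],"rotation":[[0,0,0],[0,0,0]]}'
```

```text
time_s: 11.3
ee_pos: [555.1, 91.3, 80.9]
ee_rot: [180.0, 0.0, -180.0]
force: [0.0, -0.6, -0.1]
gripper_width: 0.4
```

```bash
python3 -m creep '{"offset":[[0,0,0.001],[0,0,0]],"rotation":[[0,0,0],[0,0,0]]}'
```

```text
time_s: 11.55
ee_pos: [555.0, 91.3, 80.1]
ee_rot: [180.0, 0.0, -180.0]
force: [-0.1, -0.5, 2.8]
gripper_width: 0.6
```

```bash
python3 -m creep '{"offset":[[0,0,0.001],[0,0,0]],"rotation":[[0,0,0],[0,0,0]]}'
```

```text
time_s: 11.8
ee_pos: [555.0, 91.3, 79.1]
ee_rot: [180.0, 0.0, -180.0]
force: [-0.5, 0.3, 4.2]
gripper_width: 0.3
```

```bash
python3 -m creep '{"offset":[[0,0,0.001],[0,0,0]],"rotation":[[0,0,0],[0,0,0]]}'
```

```text
time_s: 12.05
ee_pos: [555.1, 91.3, 78.7]
ee_rot: [180.0, 0.0, -180.0]
force: [-3.3, -1.1, 9.1]
gripper_width: 0.2
```

```bash
python3 -m creep '{"offset":[[0,0,0.0005],[0,0,0]],"rotation":[[0,0,0],[0,0,0]]}'
```

```text
time_s: 12.3
ee_pos: [555.1, 91.3, 78.6]
ee_rot: [180.0, 0.1, -180.0]
force: [-3.1, -0.0, 10.5]
gripper_width: 0.5
```

B resists in the same way. On to C.

```bash
python3 -m creep '{"offset":[[0,0,-0.034],[0.0025,-0.0565,0],[0.0025,-0.0565,0],[0.0025,-0.0565,0],[0,0,0]],"rotation":[[0,0,0],[0,0,0],[0,0,0],[0,0,0],[0,0,0]]}'; python3 -m creep '{"offset":[[0,0,0.014],[0,0,0.009],[0,0,0]],"rotation":[[0,0,0],[0,0,0],[0,0,0]]}';python3 look.py e1 160 140
```

```text
time_s: 12.92
ee_pos: [547.2, -81.5, 110.7]
ee_rot: [-180.0, -0.0, 179.7]
force: [0.8, 0.7, 0.3]
gripper_width: 0.5
time_s: 13.3
ee_pos: [546.7, -76.9, 86.9]
ee_rot: [180.0, -0.2, -179.9]
force: [-0.3, -0.2, 0.1]
gripper_width: 0.5
[ 0.4  0.1 -0.3] [547.7 -77.3  88.1]
```

View pics/e1.png

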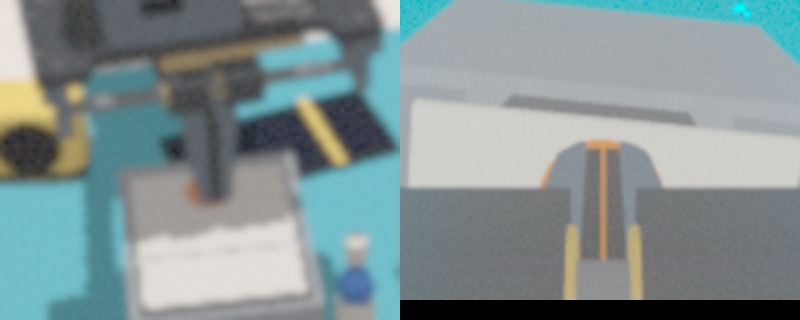

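The tip is over disc C in both views, slightly above it.

```bash
python3 -m creep '{"offset":[[0,-0.001,0.004],[0,0,0.0025],[0,0,0]],"rotation":[[0,0,0],[0,0,0],[0,0,0]]}'; python3 -m creep '{"offset":[[0,0,0.001],[0,0,0]],"rotation":[[0,0,0],[0,0,0]]}'
```

```text
time_s: 13.78
ee_pos: [547.5, -79.2, 81.7]
ee_rot: [180.0, -0.0, -180.0]
force: [-0.5, -0.4, 0.6]
gripper_width: 0.2
time_s: 14.02
ee_pos: [547.7, -79.3, 81.0]
ee_rot: [180.0, 0.0, -180.0]
force: [0.7, 0.6, 0.8]
gripper_width: 0.6
```

```bash
python3 -m creep '{"offset":[[0,0,0.001],[0,0,0]],"rotation":[[0,0,0],[0,0,0]]}'
```

```text
time_s: 14.28
ee_pos: [547.7, -79.3, 80.2]
ee_rot: [-180.0, 0.0, -180.0]
force: [-1.1, -0.1, 4.1]
gripper_width: 0.4
```

```bash
python3 -m creep '{"offset":[[0,0,0.001],[0,0,0]],"rotation":[[0,0,0],[0,0,0]]}'
```

```text
time_s: 14.52
ee_pos: [547.8, -79.3, 79.1]
ee_rot: [-180.0, 0.0, -180.0]
force: [-0.6, -0.5, 4.6]
gripper_width: 0.8
```

```bash
python3 -m creep '{"offset":[[0,0,0.0008],[0,0,0]],"rotation":[[0,0,0],[0,0,0]]}'
```

```text
time_s: 14.78
ee_pos: [547.8, -79.3, 78.8]
ee_rot: [-180.0, 0.0, -180.0]
force: [-1.5, 0.8, 7.6]
gripper_width: 0.4
```

```bash
python3 -m creep '{"offset":[[0,0,0.0008],[0,0,0]],"rotation":[[0,0,0],[0,0,0]]}'
```

```text
time_s: 15.02
ee_pos: [547.8, -79.3, 78.5]
ee_rot: [-180.0, 0.1, -180.0]
force: [-3.3, -0.5, 10.8]
gripper_width: 0.3
```

C resists too. On to D.

```bash
python3 -m creep '{"offset":[[0,0,-0.034],[0.0127,-0.0592,0],[0.0127,-0.0592,0],[0.0127,-0.0592,0],[0,0,0]],"rotation":[[0,0,0],[0,0,0],[0,0,0],[0,0,0],[0,0,0]]}'; python3 -m creep '{"offset":[[0,0,0.014],[0,0,0.009],[0,0,0]],"rotation":[[0,0,0],[0,0,0],[0,0,0]]}';python3 look.py f1 80 140
```

```text
time_s: 15.65
ee_pos: [508.5, -260.4, 110.4]
ee_rot: [-180.0, -0.0, 179.7]
force: [-0.7, 0.6, -0.2]
gripper_width: 0.5
time_s: 16.02
ee_pos: [509.1, -255.1, 86.8]
ee_rot: [179.9, -0.1, -179.8]
force: [-0.7, 0.4, 0.3]
gripper_width: 0.5
[-0.2  0.3 -0.2] [ 509.9 -255.9   88. ]
```

View pics/f1.png

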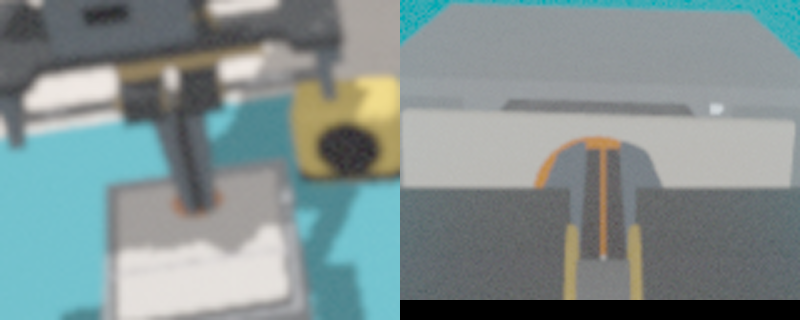

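The tip is centred over disc D in both views.

```bash
python3 -m creep '{"offset":[[0,0,0.004],[0,0,0.0025],[0,0,0]],"rotation":[[0,0,0],[0,0,0],[0,0,0]]}'; python3 -m creep '{"offset":[[0,0,0.001],[0,0,0]],"rotation":[[0,0,0],[0,0,0]]}'
```

```text
time_s: 16.5
ee_pos: [509.5, -256.8, 81.6]
ee_rot: [180.0, -0.0, -180.0]
force: [-0.7, 0.6, -0.5]
gripper_width: 0.8
time_s: 16.75
ee_pos: [509.7, -257.0, 80.8]
ee_rot: [180.0, 0.0, -180.0]
force: [0.3, 0.6, -1.3]
gripper_width: 0.5
```

```bash
python3 -m creep '{"offset":[[0,0,0.001],[0,0,0]],"rotation":[[0,0,0],[0,0,0]]}'
```

```text
time_s: 17.0
ee_pos: [509.7, -257.0, 80.1]
ee_rot: [-180.0, 0.0, -180.0]
force: [-0.9, 0.3, 3.5]
gripper_width: 0.5
```

```bash
python3 -m creep '{"offset":[[0,0,0.001],[0,0,0]],"rotation":[[0,0,0],[0,0,0]]}'
```

```text
time_s: 17.25
ee_pos: [509.7, -257.0, 78.9]
ee_rot: [-180.0, 0.0, -180.0]
force: [-0.4, -0.4, 3.2]
gripper_width: 0.4
```

```bash
python3 -m creep '{"offset":[[0,0,0.0008],[0,0,0]],"rotation":[[0,0,0],[0,0,0]]}'
```

```text
time_s: 17.5
ee_pos: [509.7, -256.9, 77.9]
ee_rot: [-180.0, 0.0, -180.0]
force: [-0.7, -1.5, 3.5]
gripper_width: 0.8
```

```bash
python3 -m creep '{"offset":[[0,0,0.0008],[0,0,0]],"rotation":[[0,0,0],[0,0,0]]}'
```

```text
time_s: 17.75
ee_pos: [509.8, -256.9, 77.1]
ee_rot: [-180.0, 0.0, -180.0]
force: [-0.5, 0.3, 4.0]
gripper_width: 0.1
```

D gives: the force stays near 3.5 N as the cover travels. I'll push it open in small steps.

```bash
python3 -m creep '{"offset":[[0,0,0.002],[0,0,0.002],[0,0,0]],"rotation":[[0,0,0],[0,0,0],[0,0,0]]}'
```

```text
time_s: 18.12
ee_pos: [510.1, -256.9, 73.0]
ee_rot: [-180.0, 0.1, -180.0]
force: [1.2, -0.1, 2.7]
gripper_width: 0.9
```

```bash
python3 -m creep '{"offset":[[0,0,0.002],[0,0,0.002],[0,0,0.002],[0,0,0]],"rotation":[[0,0,0],[0,0,0],[0,0,0],[0,0,0]]}'; python3 look.py g1 80 140
```

```text
time_s: 18.62
ee_pos: [509.2, -256.8, 66.8]
ee_rot: [180.0, -0.1, -180.0]
force: [0.7, -1.1, 3.3]
gripper_width: 0.6
[-0.2 -0.6  2.8] [ 509.2 -256.8   66.8]
```

View pics/g1.png

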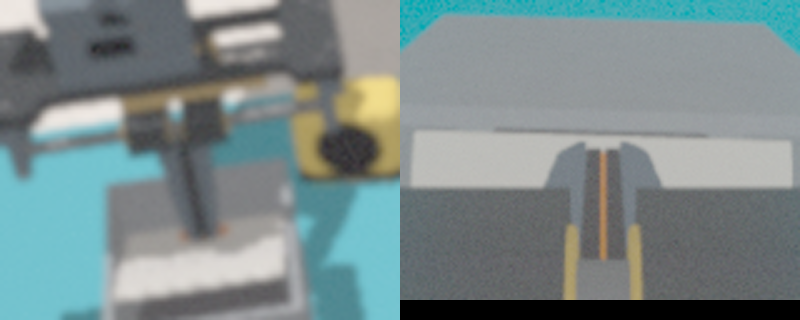

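The cover is swinging: its front is down and its rear is up. I'll continue.

```bash
python3 -m creep '{"offset":[[0,0,0.002],[0,0,0.002],[0,0,0.002],[0,0,0]],"rotation":[[0,0,0],[0,0,0],[0,0,0],[0,0,0]]}'
```

```text
time_s: 19.23
ee_pos: [509.2, -256.7, 60.7]
ee_rot: [180.0, -0.1, -180.0]
force: [-0.3, 0.0, 2.8]
gripper_width: 0.5
```

```bash
python3 -m creep '{"offset":[[0,0,0.002],[0,0,0.002],[0,0,0]],"rotation":[[0,0,0],[0,0,0],[0,0,0]]}'
```

```text
time_s: 19.6
ee_pos: [509.2, -256.7, 56.7]
ee_rot: [180.0, -0.1, -180.0]
force: [0.2, -0.6, 3.6]
gripper_width: 0.5
```

```bash
python3 -m creep '{"offset":[[0,0,0.0015],[0,0,0.0015],[0,0,0]],"rotation":[[0,0,0],[0,0,0],[0,0,0]]}'
```

```text
time_s: 19.98
ee_pos: [509.4, -256.7, 53.9]
ee_rot: [180.0, -0.0, -180.0]
force: [-1.0, -0.4, 3.1]
gripper_width: 0.5
```

```bash
python3 -m creep '{"offset":[[0,0,0.0015],[0,0,0]],"rotation":[[0,0,0],[0,0,0]]}'
```

```text
time_s: 20.23
ee_pos: [509.4, -256.8, 52.4]
ee_rot: [180.0, -0.0, -180.0]
force: [-0.2, -0.2, 2.7]
gripper_width: 0.4
```

```bash
python3 -m creep '{"offset":[[0,0,0.0015],[0,0,0]],"rotation":[[0,0,0],[0,0,0]]}'
```

```text
time_s: 20.48
ee_pos: [509.5, -256.8, 50.9]
ee_rot: [180.0, -0.0, -180.0]
force: [-0.8, -0.5, 2.4]
gripper_width: 0.3
```

```bash
python3 -m creep '{"offset":[[0,0,0.001],[0,0,0]],"rotation":[[0,0,0],[0,0,0]]}'; python3 look.py g2 80 140
```

```text
time_s: 20.72
ee_pos: [509.7, -256.9, 50.1]
ee_rot: [180.0, 0.0, -180.0]
force: [-1.1, -0.3, 3.3]
gripper_width: 0.7
[ 0.1 -0.7  3.1] [ 509.6 -256.9   50.1]
```

View pics/g2.png

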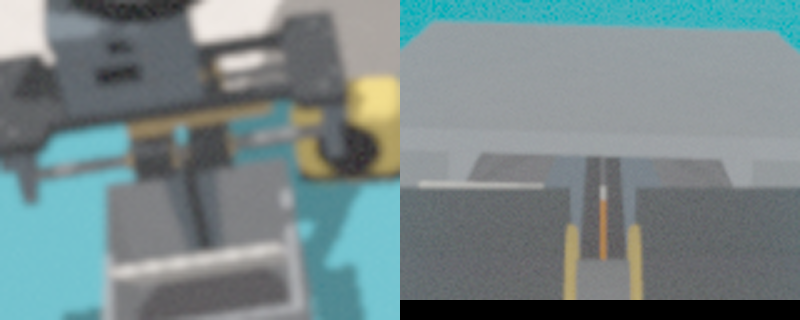

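```bash
python3 -m creep '{"offset":[[0,0,0.0015],[0,0,0]],"rotation":[[0,0,0],[0,0,0]]}'
```

```text
time_s: 21.08
ee_pos: [509.6, -256.9, 48.6]
ee_rot: [-180.0, -0.0, -180.0]
force: [-0.2, 0.3, 4.3]
gripper_width: 0.4
```

```bash
python3 -m creep '{"offset":[[0,0,0.0015],[0,0,0]],"rotation":[[0,0,0],[0,0,0]]}'
```

```text
time_s: 21.32
ee_pos: [509.6, -256.9, 47.3]
ee_rot: [-180.0, 0.0, -180.0]
force: [-0.2, -0.3, 4.1]
gripper_width: 0.7
```

```bash
python3 -m creep '{"offset":[[0,0,0.0015],[0,0,0]],"rotation":[[0,0,0],[0,0,0]]}'
```

```text
time_s: 21.58
ee_pos: [509.6, -256.9, 45.9]
ee_rot: [-180.0, 0.0, -180.0]
force: [-1.2, -0.1, 5.5]
gripper_width: 0.2
```

```bash
python3 -m creep '{"offset":[[0,0,0.0015],[0,0,0]],"rotation":[[0,0,0],[0,0,0]]}'
```

```text
time_s: 21.82
ee_pos: [509.6, -257.0, 44.5]
ee_rot: [-180.0, 0.0, -180.0]
force: [-2.0, 0.1, 6.2]
gripper_width: 0.3
```

```bash
python3 -m creep '{"offset":[[0,0,0.001],[0,0,0]],"rotation":[[0,0,0],[0,0,0]]}'
```

```text
time_s: 22.08
ee_pos: [509.6, -257.0, 43.6]
ee_rot: [-180.0, 0.0, -180.0]
force: [-1.3, 0.7, 7.5]
gripper_width: 0.3
```

The cover has landed on the loose scrap, so it's wide open. I'll withdraw straight up, slowly at first.

```bash
python3 -m creep '{"offset":[[0,0,-0.008],[0,0,-0.02],[0,0,-0.04],[0,0,-0.05],[0,0,-0.05]],"rotation":[[0,0,0],[0,0,0],[0,0,0],[0,0,0],[0,0,0]]}'; python3 -m creep '{"offset":[[0.05,0,-0.03],[0.05,0,0],[0.05,0,0],[0,0,0]],"rotation":[[0,0,0],[0,0,0],[0,0,0],[0,0,0]]}'
python3 - <<'E'
from h import *
t=grab_frame("top");s=grab_frame("scene")
cv2.imwrite("pics/tz.png",t[:,:,::-1]);cv2.imwrite("pics/sz.png",cv2.resize(s[130:300,60:400,::-1],None,fx=2.3,fy=2.3))
for n,im in(("top",t),("scene",s)):
    for c,a in blobs(im,(5,150,120),(18,255,255)): print(n,c.round(1),a,onplane(camera_params(n),c,110).round(1))
d0=cv2.imread("pics/top0.png")[:,:,::-1]
E
```

```text
time_s: 22.7
ee_pos: [509.3, -256.5, 212.2]
ee_rot: [180.0, -0.1, -180.0]
force: [0.2, -0.2, 0.1]
gripper_width: 0.5
time_s: 23.2
ee_pos: [356.9, -256.3, 241.4]
ee_rot: [180.0, -0.0, 179.9]
force: [0.3, -0.9, 1.1]
gripper_width: 0.4
top [144.6 197.7] 83 [566.5 261.2 110. ]
top [211.6 201.2] 83 [552.6  92.5 110. ]
top [278.8 202. ] 86 [545.5 -77.7 110. ]
top [346.6 208.7] 48 [ 523.4 -249.4  110. ]
scene [354.  169.7] 40 [572.1 258.7 110. ]
scene [285.  177.9] 42 [559.5  90.9 110. ]
scene [211.7 188.2] 50 [551.8 -79.  110. ]
```

View pics/tz.png

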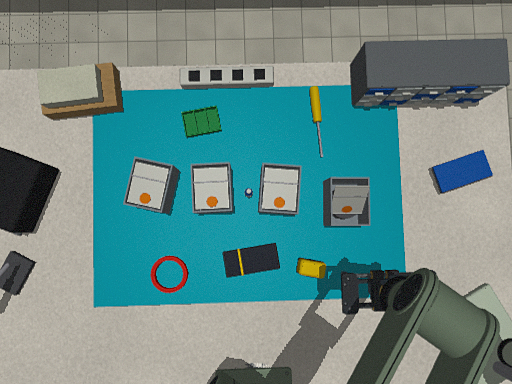

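View pics/sz.png

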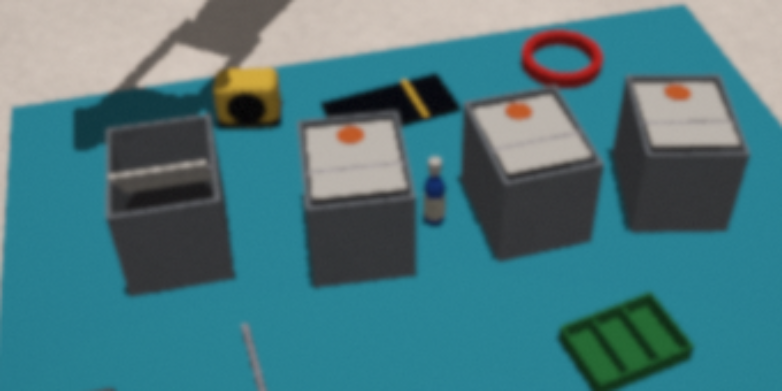

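The top view shows D's disc tilted down into the bin at (347,209), the A–C discs where they were, and the rest of the bench unmoved. The scene view shows D's rear flap raised. Handing in.

```bash
python3 -m creep '{"offset":[[0,0,0],[0,0,0]],"rotation":[[0,0,0],[0,0,0]]}'; python3 -c "
from workcell import env
print(env.job_done())"
```

```text
time_s: 23.55
ee_pos: [360.5, -257.0, 240.7]
ee_rot: [180.0, -0.0, -179.9]
force: [-0.6, -0.0, 0.2]
gripper_width: 0.4
the job is handed in; nothing more can be done
None
```

The free cover is bin D's, and it is now wide open. I handed the job in at about 23.6 s; no verdict is given.

- **Test presses:** I pressed each orange disc with the closed fingertips. A, B and C each stopped after about 2 mm, and I backed off at about 10–11 N. D kept moving at about 3–4 N.
- **Opening D:** I pushed its cover down until it landed on the loose scrap. The fingertip had gone about 37 mm below the rim and the force had risen to 7.5 N. From that depth I estimate the cover is open about 0.8 rad. I then withdrew straight up.
- **Last checks:** The final pictures show D open and the other covers essentially shut, sitting 1–2 mm low because they have no spring. By eye, the bins, glue and other items have not moved. The A, B and C discs are within about 1 mm of their start in the top view. The robot touches nothing, and the force reads about 0.
- **Disagreements:** With the gripper closed, the real fingertip was about 29 mm above the reported TCP. I therefore found first contact by force and pictures, not by the reported height. The wrist and scene cameras also differed by a few mm in y at disc A, and I took a middle value. The scene camera's figures for A, B and C shifted about 1–3.5 mm, which I put down to the covers sitting lower.

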